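# Tip the forming block onto its bed and press it home

## Robot

A 6-joint arm with a two-finger parallel gripper is mounted at the origin on the work surface. World frame = base frame: x ahead of the robot, y to its left, z up, the work surface at z = 0. Lengths are in mm, angles in rad, forces in N, time in s.
With the tool pointing down it reaches from about 400 to 925 mm from the base axis. Payload 12.5 kg.
Tool frame: the origin (TCP) lies at the very end of the fingers, on their centre line; the grasp point (between the pads) lies 19 mm behind it; z points along the fingers, y is the line along which they close (so a half turn about z gives the same grasp; the last joint's range is limited). The gripper opens to 95 mm and grips with 3 to 60 N. Pads are 20 mm wide; open, the fingers measure 119 mm over their backs; the gripper's body (75 mm by 180 mm) begins 59 mm behind the grasp point.
Start: joints at [1.024, 0.491, 1.559, -0, 1.092, -0.106], TCP at [266.651, 565.282, 214.661] pointing down, gripper open.
Joint ranges: [-3.1, 3.1], [-0.84, 2.19], [0.05, 2.79], [-1.13, 4.28], [0.06, 2.93], [-2.69, 2.69]. Speed limits (rad/s): [2.22, 2.22, 2.79, 3.14, 3.14, 3.14].

## Interface

Orientations are given as [roll, pitch, yaw] about the fixed x, y, z axes, in that order (R = Rz(yaw) Ry(pitch) Rx(roll)).
In Python, from cell import state, imaging, env, spot_in, mark_of gives the robot as it stands. The module is installed in compiled form; this text tells all that it offers.
- The arm moves only by the tool step_arm, never from a script. Its argument "increments" is a list of rows, each an object with "slide": the shift along the tool's x, y, z in m, a list of three; "roll": the turn about the tool's z in rad. A call has 1 to 5 rows; each row is the pose to reach, as a shift and turn from the pose commanded when the call began, along the tool's axes at that moment; what a row does not reach only later rows make up. A row lasts 1/8 s, in which the tool goes at most 62.5 mm and 10.7 degrees, less where a joint would pass 70% of its speed; a pose out of reach is approached as far as the arm can. A call with a gripper value outside its range is refused whole. "fingers" is the opening, from 0 (shut) to 1 (fully open), set as the call begins (left out, the last holds). The fingers move at their own pace and stop on an object; the grip force is fixed at half the most. Time passes only in rows, so rows that repeat a pose let the fingers close. It gives the time, the measured TCP pose, the force, the opening and the grip force at its end, in the units of the state.
- state(): the state, without advancing time (a new reading comes with each control period).
- imaging.read_camera(name): name is "scene" or "top" or "wrist"; returns a dict with "color" (420x560x3 uint8, red, green, blue), "z_map" (420x560 float32, mm along the optical axis (not along the pixel's ray), 0 where there is no reading), "intrinsics" (3x3 intrinsics, pixels), "camera_from_world" (4x4, takes a point from world to camera coordinates). Camera axes: x right, y up, looking along -z (the intrinsics and any distortion apply to the point x, -y, -z); pixel columns grow to the right and rows downward; lengths in mm; the calibration is good to about 2 mm. A picture is of the moment at which its call begins.
- env.job_done(): hands the job in; it is judged then, once.
Trained networks look in the newest picture that a camera, given by its name, has taken for a name from the list of things; names that differ only in an ending like _2 or _b are one class to them, and where a whole thing is asked for, a point or a joint stands for the part that bears it (a point fixed in the world has none). Each returns a list of dicts, best first, with "confidence" (0 to 1); they miss things now and then, are a little off and sometimes report something else, mostly with a low value. They report only what shows in the picture. A call takes as long as a camera call. They do not tell look-alikes from the thing itself.
- spot_in(camera, target): "bbox" ([left, top, right, bottom] in pixels, round what is visible of it).
- mark_of(camera, target): "uv" ([column, row] in pixels: a listed point, or the origin of a listed thing).
The state is a dict: "t": time; "joints": joint angles; "qvel": joint speeds; "tau": joint torques, N m; "eef_pos": TCP position; "tcp_rot": TCP orientation; "ft_force": force on the tool from outside, world axes, zero at the start; "moment": the same for the moment, N m; "opening": opening from 0.0 (shut) to 1.0 (fully open); "grip_force": force on a finger pad.
Only numpy, scipy, OpenCV 4.12 (cv2) and the standard library are available. Lean on these libraries where they do the work, as an engineer would, in place of code of your own. Each camera call takes 0.05 s, during which the arm holds its last target. There are 200 camera calls.

## Task

Slide the standing aluminium forming block along the bench, upright, until its foot is flat against the low front edge of the rubber-topped bed, then push it high so that it tips over that edge and lies on the bed with its grooves up; do not pick it up. Then slide it along the bed to the red end-stop pad and press it there with a light steady push of about 10 N for a second, without shifting the stop, and let go. Never push the block with more than 25 N, and leave the jar, the dish and the hammer alone.

Things in the scene. Friction and masses are not known exactly. Their poses are not given: they have to be found in the camera images.
- block: Bright aluminium forming block standing on end: 36 mm thick (x), 56 wide (y), 88 tall (z), 0.35 to 0.6 kg. Origin at its foot's centre. The plain +x face looks to the bed; the -x face has four dark cross grooves in its lower part, flat in the top 35 mm. Lying on the bed, its x points down, its z along bed +x. Friction about 0.45 to 0.75: it slides if pushed within 20 mm of the bench, tips if pushed high.
- block_toe (a point): Middle of the block's lower front edge (+x face, at the foot): the edge that goes against the bed's front edge. At the start the block stands 15 to 55 mm before the bed, turned up to 0.2 rad, up to 12 mm off its centre line.
- block_top (a point): Centre of the block's top end (88 mm above the foot): the end that goes against the end stop.
- block_mid (a point): Centre of the block, 44 mm above the foot. Just after tipping, the block lies with its foot end hanging 10 to 35 mm out over the front edge of the bed.
- bed: Fixed bed, 175 mm long (x), 120 wide (y), black rubber top 12 mm above the bench; pale side strips 12 wide, 20 high. Origin on the bench, middle of its front face (x = 0, the low stop); x into the bed. Dark bracket at x = 142 mm holds the end stop: a red pad, 64 wide, 8 thick, 30 high, on a screw, its face somewhere at x = 108 to 130 mm, not measured, to be felt; about 18 N shifts it.
- jar: Bystander: closed amber glass jar, 44 mm across, 60 mm tall, standing 110 to 150 mm to one side (bed +y) of the bed's centre line. Origin under its centre.
- dish: Bystander: white ceramic dish, 64 mm across, 32 mm tall, on the same side as the jar. Origin under its centre.
- hammer: Bystander: small hammer, 200 mm long, lying roughly along the bed on its other side (bed -y), 140 to 160 mm from the centre line. Origin under it, x along the handle towards the head.
Not all that is in view belongs to the job. Leave any pink or turquoise look-alike of the block alone.

How it is judged (in metres and radians):
On the way, in this order (a step that is already met when the one before it is completed fails the run):
1. the block, still standing, has its foot flat against the bed's front edge (within 3 mm, square within 4 degrees) (angle between block's own z axis and vertical below 0.1 rad and x of block_toe in the frame of bed above -0.003 m and angle between the x axis of block and the x axis of bed, either way round below 0.07 rad), for 0.2 s.
2. the block has been tipped over the edge and lies flat on the bed, grooves up (angle between block's own x axis and vertical above 3.05 rad and height (world z) of block_mid between 0.026 and 0.035 m and x of block_mid in the frame of bed above 0 m and y of block_mid in the frame of bed between -0.03 and 0.03 m), for 0.2 s.
3. the block is pressed against the end stop with 3 to 14 N for 0.4 s (angle between block's own x axis and vertical above 3.05 rad and contact force between block and end_stop_c0 between 3 and 14 N), for 0.4 s.
At the end, for the whole second after the job is handed in: The block lies flat on the bed with its grooves up, its top end against the end-stop pad (within 3 mm), square to the bed within 4 degrees and within 30 mm of the bed's centre line, at rest; the pad is within 3 mm of where it started (angle between block's own x axis and vertical above 3.05 rad and height (world z) of block_mid between 0.026 and 0.035 m and z of end_stop_c0 in the frame of block_top between 0.001 and 0.007 m and angle between the z axis of block and the x axis of bed, either way round below 0.07 rad and y of block_mid in the frame of bed between -0.03 and 0.03 m and distance of end_stop_c0 from where it was at the start of the episode below 0.003 m and linear speed of block below 0.01 m/s); the robot touches nothing.
It fails at once if the block is pushed or squeezed with more than 25 N (contact force between any of the fingers, the arm and block above 25 N).
It fails at once if the block is picked up (its centre more than 70 mm above the bench) (height (world z) of block_mid above 0.07 m).
It fails at once if the end-stop pad is shifted more than 3 mm (distance of end_stop_c0 from where it was at the start of the episode above 0.003 m).
It fails at once if the jar, the dish or the hammer is moved more than 10 mm (distance of any of jar, dish, hammer from where it was at the start of the episode above 0.01 m).
It also fails if it takes over 58 s, if anything falls off the work surface, if the arm or the gripper's body presses on something with over 40 N, if the wrist force passes 120 N, or if a joint passes its speed limit or range.

## Working session

There is one attempt and no reset: what is moved stays moved. The work goes in short steps, Python scripts to look and compute and a tool call to move; the robot and the scene stay as the last step left them, time stands still between calls to the robot, and variables do not carry over. Pictures are saved under pics/ and viewed, at most 10 in all, crops included, and the job is handed in when it is done.

Besides the shell and the picture viewer there is one more tool, called after "Request:" as name(argument=value, ...) on one line, values as JSON. step_arm: Moves the arm, as the interface text tells. Its arguments: {"type":"object","properties":{"increments":{"type":"array"},"fingers":{"type":"number"}},"required":["increments"]}

```bash
mkdir -p pics; cat > h.py <<'E'
import numpy as np, cv2
from cell import state, imaging, env, spot_in, mark_of
def cam(n):
    d=imaging.read_camera(n); return d
def px2w(d,u,v,z=None,depth=None):
    K=d["intrinsics"];T=np.linalg.inv(d["camera_from_world"])
    r=np.array([(u-K[0,2])/K[0,0],-(v-K[1,2])/K[1,1],-1.0])
    o=T[:3,3]; w=T[:3,:3]@r
    if z is not None: return o+w*(z-o[2])/w[2]
    if depth is None: depth=d["z_map"][int(round(v)),int(round(u))]
    return o+w*depth
def cloud(d):
    K=d["intrinsics"];T=np.linalg.inv(d["camera_from_world"]);Z=d["z_map"]
    v,u=np.mgrid[:Z.shape[0],:Z.shape[1]]
    P=np.stack([(u-K[0,2])/K[0,0]*Z,-(v-K[1,2])/K[1,1]*Z,-Z],-1)
    return P@T[:3,:3].T+T[:3,3]
E
python3 - <<'E'
from h import *
for n in("scene","top"):
    d=cam(n); cv2.imwrite(f"pics/{n}0.png",d["color"][...,::-1]); np.savez(f"{n}0.npz",**d)
    for t in("block","bed","jar","dish","hammer","block_toe","block_top"):
        m=mark_of(n,t)[:2]; s=spot_in(n,t)[:2]
        print(n,t,[(np.round(x["uv"]),round(x["confidence"],2),np.round(px2w(d,*x["uv"],z=88 if t=="block_top" else 0))) for x in m],[(np.round(x["bbox"]),round(x["confidence"],2)) for x in s])
print(state())
E
```

```text
scene block [(array([250., 342.]), 0.93, array([ 698., -190.,    0.])), (array([160., 289.]), 0.58, array([ 561., -284.,    0.]))] [(array([241., 217., 272., 288.]), 0.81), (array([130., 232., 176., 306.]), 0.8)]
scene bed [(array([300., 266.]), 0.87, array([597., -72.,   0.]))] [(array([287., 206., 419., 297.]), 0.94)]
scene jar [(array([255., 226.]), 0.96, array([ 481., -106.,    0.])), (array([298., 263.]), 0.5, array([591., -71.,   0.]))] [(array([240., 189., 266., 225.]), 0.71)]
scene dish [] [(array([314., 184., 348., 209.]), 0.9)]
scene hammer [(array([378., 335.]), 0.74, array([752., -27.,   0.]))] [(array([306., 284., 464., 361.]), 0.59)]
scene block_toe [(array([267., 278.]), 0.95, array([ 601., -129.,    0.])), (array([170., 285.]), 0.79, array([ 559., -269.,    0.]))] [(array([130., 233., 181., 306.]), 0.77), (array([221., 279., 278., 362.]), 0.72)]
scene block_top [(array([256., 232.]), 0.77, array([ 590., -139.,   88.])), (array([150., 247.]), 0.67, array([ 564., -283.,   88.]))] [(array([220., 281., 276., 365.]), 0.94), (array([128., 231., 177., 308.]), 0.94)]
top bloc
[... 1205 characters left out ...]
9., 162.]), 0.58)]
{'t': 1.5, 'joints': array([ 1.02438220e+00,  4.90879747e-01,  1.55892510e+00,  7.86249509e-06,
        1.09165124e+00, -1.05580895e-01]), 'qvel': array([ 6.78337388e-04,  1.51866201e-03, -1.39857771e-03,  5.50381938e-04,
       -3.13893612e-05,  4.45182055e-04]), 'tau': array([ 1.99926099e-04, -6.12464690e+01, -2.58427048e+01,  6.93002553e-02,
        4.45565698e-02,  3.41038651e-05]), 'eef_pos': array([266.65956359, 565.27882916, 214.66487457]), 'tcp_rot': array([3.14145611e+00, 7.45358370e-06, 2.70075579e+00]), 'ft_force': array([0.84959414, 0.01945078, 0.08143186]), 'moment': array([0.05633996, 0.01958372, 0.01860006]), 'grip_force': 0.0, 'opening': 1.0005653666156564}
```

View pics/top0.png

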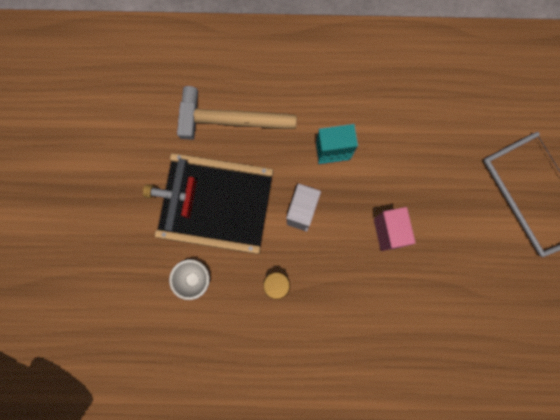

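View pics/scene0.png

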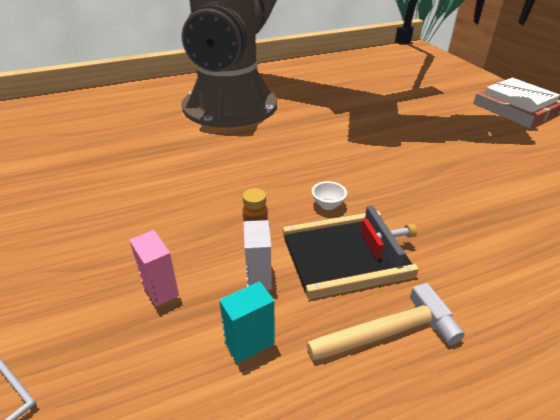

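```bash
python3 - <<'E'
from h import *
d=dict(np.load("top0.npz")); P=cloud(d)
C=d["color"].astype(int)
# block top face
X,Y,Z=P[...,0],P[...,1],P[...,2]
def rect(m,n):
    q=P[m][:,:2].astype(np.float32)
    if len(q)<5: print(n,len(q));return
    r=cv2.minAreaRect(q); print(n,len(q),np.round(r[0],1),np.round(r[1],1),round(r[2],2),"z",np.round(np.median(Z[m]),1), C[m].mean(0).round())
roi=lambda u0,v0,u1,v1:np.pad(np.ones((v1-v0,u1-u0),bool),((v0,420-v1),(u0,560-u1)))
rect(roi(284,180,325,233)&(Z>82)&(Z<95),"blocktop")
rect(roi(140,150,282,260)&(Z>16)&(Z<24),"strips")
rect(roi(140,150,282,260)&(Z>8)&(Z<60),"bedall")
red=(C[...,0]>120)&(C[...,1]<80)&(C[...,2]<80)
rect(roi(140,150,280,260)&red,"red")
for n,b in dict(jar=(262,271,290,298),dish=(168,260,207,298),hammer=(177,86,298,139)).items():
    rect(roi(*b)&(Z>8),n)
print(np.linalg.inv(d["camera_from_world"])[:3,3])
E
```

```text
blocktop 873 [ 592.2 -138.3] [35.8 56.9] 72.24 z 87.6 [173. 163. 166.]
strips 1588 [605.   15.9] [190.7 144.3] 81.99 z 19.4 [161. 128.  91.]
bedall 9087 [605.8  21.5] [202.2 144.3] 81.99 z 12.4 [61. 51. 43.]
red 154 [586.2  10.1] [258.2 206.6] 86.81 z 42.7 [134.  40.  34.]
jar 580 [470. -99.] [39.9 41.8] 0.88 z 59.3 [169. 128.  69.]
dish 975 [478.3 -20. ] [ 58.9 185.9] 1.26 z 19.8 [152. 144. 137.]
hammer 2354 [640.2 -20.8] [199.7 319.7] 87.3 z 23.6 [150. 126. 100.]
[ 475.88060881 -113.05177013  811.83526954]
```

```bash
python3 - <<'E'
from h import *
d=dict(np.load("top0.npz")); P=cloud(d); C=d["color"].astype(int)
X,Y,Z=P[...,0],P[...,1],P[...,2]
roi=lambda u0,v0,u1,v1:np.pad(np.ones((v1-v0,u1-u0),bool),((v0,420-v1),(u0,560-u1)))
m=roi(140,150,282,260)&(Z>9)&(Z<15)&(C.sum(-1)<150)
S=roi(140,150,282,260)&(Z>17)&(Z<23)&(C[...,0]>120)&(C[...,0]-C[...,2]>40)
# strip axis: two clusters
s=P[S]; 
import itertools
up=s[s[:,0]>np.median(X[m])]; lo=s[s[:,0]<=np.median(X[m])]
for q in(up,lo):
    r=cv2.fitLine(q[:,:2].astype(np.float32),cv2.DIST_HUBER,0,.01,.01).ravel(); print("strip ang",np.degrees(np.arctan2(r[1],r[0])),r[2:])
a=np.radians(82)
ex=np.array([np.cos(a),np.sin(a)]);ey=np.array([-ex[1],ex[0]])
for q,n in((P[m],"rubber"),(up,"up"),(lo,"lo")):
    for e in(ex,ey): print(n,np.round(np.percentile(q[:,:2]@e,[0.3,1,5,50,95,99,99.7]),1))
b=P[roi(284,180,325,233)&(Z>82)&(Z<95)][:,:2]; print("blk",b.mean(0)@ex,b.mean(0)@ey)
t=P[roi(310,120,365,168)&(Z>60)]; print("turq",t.mean(0),t.max(0),t.min(0))
k=P[roi(140,150,282,260)&(Z>24)]; print("bracket z",np.percentile(k[:,2],[50,99]))
r=(C[...,0]>110)&(C[...,1]<60)&(C[...,2]<60)&roi(175,165,200,225)
print("red",np.percentile(P[r][:,:2]@ex,[5,50,95]),np.percentile(P[r][:,2],[5,50,95]),np.percentile(P[r][:,:2]@ey,[5,50,95]))
E
```

```text
strip ang 81.599655 [668.6556     -3.0910492]
strip ang 81.89593 [537.9835    17.206717]
rubber [  4.8   5.9  11.5  75.8 169.3 175.9 177.1]
rubber [-655.  -654.2 -649.8 -595.4 -543.7 -539.6 -538.8]
up [  5.1   6.3  13.4  87.6 170.3 177.  178.1]
up [-668.7 -668.5 -667.8 -662.5 -657.1 -656.6 -656.5]
lo [  5.3   6.8  13.3  92.  170.6 177.2 178.9]
lo [-536.2 -536.1 -535.6 -530.4 -525.3 -524.9 -524.8]
blk -54.52375492900534 -605.1479853368567
turq [ 693.22306218 -188.4313147    93.53107974] [ 720.03064559 -113.05177013  811.83526954] [ 475.88060881 -220.66865913   60.06471813]
bracket z [ 42.62293621 811.83526954]
red [128.63599256 131.26598682 134.54905283] [40.08670865 42.77358517 45.57294445] [-623.48128464 -594.94668406 -567.6887595 ]
```

Request:
step_arm(increments=[{"slide": [0, 0, 0], "roll": 0.18}, {"slide": [0, 0, 0], "roll": 0.36}, {"slide": [0, 0, 0], "roll": 0.54}], fingers=0.3)

```text
t: 1.88
eef_pos: [266.7, 565.3, 214.7]
tcp_rot: [3.142, -0.0, 2.155]
ft_force: [-0.1, 0.2, 0.5]
opening: 0.745
grip_force: 0.0
```

Request:
step_arm(increments=[{"slide": [-0.059, -0.0114, 0], "roll": 0.18}, {"slide": [-0.118, -0.0228, 0], "roll": 0.36}, {"slide": [-0.177, -0.0342, 0], "roll": 0.54}, {"slide": [-0.236, -0.0456, 0], "roll": 0.733}, {"slide": [-0.295, -0.057, 0], "roll": 0.733}], fingers=0.3)

```text
t: 2.5
eef_pos: [383.9, 286.7, 214.9]
tcp_rot: [3.141, -0.0, 1.425]
ft_force: [1.0, 1.5, -0.2]
opening: 0.306
grip_force: 0.0
```

Request:
step_arm(increments=[{"slide": [-0.0514, 0.031, 0]}, {"slide": [-0.1028, 0.062, 0]}, {"slide": [-0.1542, 0.093, 0]}, {"slide": [-0.2056, 0.124, 0]}, {"slide": [-0.257, 0.155, 0]}])

```text
invalid input at $.increments[0]: expected keys slide, roll
```

Request:
step_arm(increments=[{"slide": [-0.0514, 0.031, 0]}, {"slide": [-0.1028, 0.062, 0]}, {"slide": [-0.1542, 0.093, 0.01]}, {"slide": [-0.184, 0.1106, 0.03]}, {"slide": [-0.184, 0.1106, 0.06]}])

```text
invalid input at $.increments[0]: expected keys slide, roll
```

Request:
step_arm(increments=[{"slide": [-0.0514, 0.031, 0], "roll": 0}, {"slide": [-0.1028, 0.062, 0], "roll": 0}, {"slide": [-0.1542, 0.093, 0], "roll": 0}, {"slide": [-0.2056, 0.124, 0], "roll": 0}, {"slide": [-0.257, 0.155, 0], "roll": 0}])

```text
t: 3.12
eef_pos: [500.8, 10.0, 214.9]
tcp_rot: [3.141, -0.0, 1.428]
ft_force: [0.1, 1.3, 0.4]
opening: 0.3
grip_force: 0.0
```

Request:
step_arm(increments=[{"slide": [-0.0514, 0.031, 0], "roll": 0}, {"slide": [-0.1028, 0.062, 0], "roll": 0}, {"slide": [-0.1542, 0.093, 0.01], "roll": 0}, {"slide": [-0.184, 0.1106, 0.03], "roll": 0}, {"slide": [-0.184, 0.1106, 0.06], "roll": 0}])

```text
t: 3.75
eef_pos: [584.3, -188.5, 154.0]
tcp_rot: [3.14, 0.001, 1.425]
ft_force: [0.2, 0.3, 0.4]
opening: 0.299
grip_force: 0.0
```

Request:
step_arm(increments=[{"slide": [0, 0, 0.04], "roll": 0}, {"slide": [0, 0, 0.08], "roll": 0}, {"slide": [0, 0, 0.11], "roll": 0}, {"slide": [0, 0, 0.13], "roll": 0}, {"slide": [0, 0, 0.137], "roll": 0}])

```text
t: 4.38
eef_pos: [583.1, -185.7, 16.5]
tcp_rot: [-3.14, -0.001, 1.428]
ft_force: [-0.3, 0.4, 0.4]
opening: 0.298
grip_force: 0.0
```

```bash
cat >> h.py <<'E'
A=np.radians(81.8);EX=np.array([np.cos(A),np.sin(A)]);EY=np.array([-EX[1],EX[0]]);O=np.array([591.2,-79.5])
def bed(p): return np.round([(np.asarray(p)[:2]-O)@EX,(np.asarray(p)[:2]-O)@EY],1)
E
python3 - <<'E'
from h import *
d=cam("scene"); cv2.imwrite("pics/scene1.png",d["color"][...,::-1])
s=state(); print(s["eef_pos"],s["tcp_rot"],bed(s["eef_pos"]),s["ft_force"])
E
```

```text
[ 583.12372272 -185.74918707   16.43484194] [-3.14016361e+00 -5.11035038e-04  1.42774980e+00] [-106.3   -7.2] [-1.37435609  0.66575968 -0.06660338]
```

View pics/scene1.png

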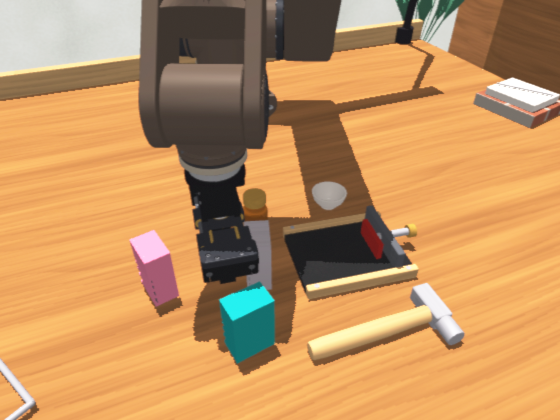

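Request:
step_arm(increments=[{"slide": [0.006, 0, 0], "roll": 0}, {"slide": [0.012, 0, 0], "roll": 0}, {"slide": [0.018, 0, 0], "roll": 0}, {"slide": [0.023, 0, 0], "roll": 0}, {"slide": [0.028, 0, 0], "roll": 0}])

```text
t: 5.05
eef_pos: [587.7, -158.0, 17.8]
tcp_rot: [3.141, 0.0, 1.428]
ft_force: [-0.5, -3.1, 3.3]
opening: 0.301
grip_force: 1.9
```

Request:
step_arm(increments=[{"slide": [0.005, 0, 0], "roll": 0}, {"slide": [0.01, 0, 0], "roll": 0}, {"slide": [0.015, 0, 0], "roll": 0}, {"slide": [0.019, 0, 0], "roll": 0}, {"slide": [0.022, 0, 0], "roll": 0}])

```text
t: 5.68
eef_pos: [590.6, -136.1, 17.6]
tcp_rot: [-3.141, -0.0, 1.428]
ft_force: [-0.6, -1.4, 0.9]
opening: 0.302
grip_force: 0.9
```

```bash
python3 - <<'E'
from h import *
d=cam("top"); cv2.imwrite("pics/top2.png",d["color"][...,::-1])
s=state(); print(s["eef_pos"],s["tcp_rot"],bed(s["eef_pos"]),s["ft_force"])
d=cam("scene"); cv2.imwrite("pics/scene2.png",d["color"][130:340,130:410,::-1].repeat(2,0).repeat(2,1))
E
```

```text
[ 590.61842236 -135.86601852   17.5919739 ] [-3.14151855e+00 -2.05023027e-04  1.42798922e+00] [-55.9  -7.5] [ 0.39919421 -1.38645404 -0.32655727]
```

View pics/scene2.png

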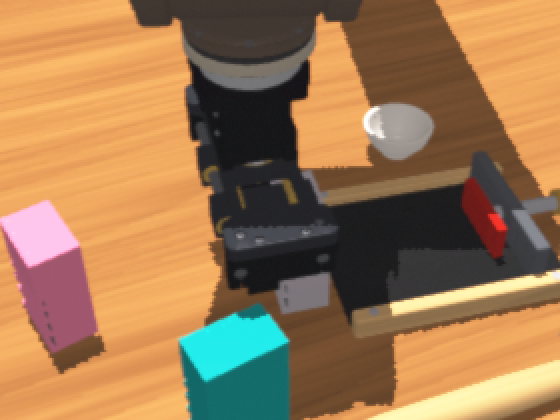

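Request:
step_arm(increments=[{"slide": [0.002, 0, 0], "roll": 0}, {"slide": [0.004, 0, 0], "roll": 0}, {"slide": [0.006, 0, 0], "roll": 0}, {"slide": [0.007, 0, 0], "roll": 0}])

```text
t: 6.28
eef_pos: [591.6, -129.4, 17.6]
tcp_rot: [3.141, -0.0, 1.428]
ft_force: [-0.9, -3.4, 0.3]
opening: 0.298
grip_force: 1.5
```

Request:
step_arm(increments=[{"slide": [0.001, 0, 0], "roll": 0}, {"slide": [0.002, 0, 0], "roll": 0}])

```text
t: 6.52
eef_pos: [591.9, -127.4, 17.6]
tcp_rot: [3.142, -0.0, 1.428]
ft_force: [-0.9, -4.7, 2.3]
opening: 0.303
grip_force: 2.4
```

```bash
python3 - <<'E'
from h import *
d=cam("scene"); 
s=state(); print(s["eef_pos"],s["tcp_rot"],bed(s["eef_pos"]),s["ft_force"])
for n in("top","scene"):
  d=cam(n)
  for t in ("block_toe","bed"): print(n,t,[(np.round(x["uv"]),round(x["confidence"],2),bed(px2w(d,*x["uv"],z=0))) for x in mark_of(n,t)[:3]])
E
```

```text
[ 591.89506534 -127.33083704   17.61161875] [ 3.14155546e+00 -1.18606490e-04  1.42780780e+00] [-47.2  -7.5] [-0.5088863  -3.38748852  0.13611349]
top block_toe [(array([375., 235.]), 0.77, array([-187.7,    8.7]))]
top bed []
scene block_toe [(array([258., 351.]), 0.95, array([ -86.3, -137.8])), (array([294., 272.]), 0.87, array([ -4. , -14.1])), (array([169., 284.]), 0.57, array([-193.1,    7. ]))]
scene bed [(array([298., 267.]), 0.74, array([ 4.8, -5.8]))]
```

Request:
step_arm(increments=[{"slide": [0.0007, 0, 0], "roll": 0}, {"slide": [0.0014, 0, 0], "roll": 0}])

```text
t: 7.12
eef_pos: [592.1, -126.2, 17.7]
tcp_rot: [3.141, 0.0, 1.428]
ft_force: [-1.3, -5.6, 1.6]
opening: 0.304
grip_force: 3.1
```

Request:
step_arm(increments=[{"slide": [0.0007, 0, 0], "roll": 0}, {"slide": [0.0014, 0, 0], "roll": 0}])

```text
t: 7.38
eef_pos: [592.2, -126.0, 17.9]
tcp_rot: [3.141, 0.001, 1.428]
ft_force: [-3.9, -14.6, 3.8]
opening: 0.299
grip_force: 7.7
```

Request:
step_arm(increments=[{"slide": [-0.0003, 0, 0], "roll": 0}, {"slide": [-0.0003, 0, 0], "roll": 0}, {"slide": [-0.0003, 0, 0], "roll": 0}])

```text
t: 7.75
eef_pos: [592.2, -126.1, 17.9]
tcp_rot: [3.141, 0.001, 1.428]
ft_force: [-2.3, -10.7, 3.1]
opening: 0.297
grip_force: 5.2
```

```bash
python3 - <<'E'
from h import *
d=cam("scene"); cv2.imwrite("pics/scene3.png",d["color"][150:330,190:430,::-1].repeat(3,0).repeat(3,1))
s=state(); print(s["eef_pos"],s["tcp_rot"],bed(s["eef_pos"]),s["ft_force"])
E
```

```text
[ 592.20421127 -126.04239225   17.89882406] [3.14113499e+00 1.09997903e-03 1.42817110e+00] [-45.9  -7.6] [ -2.1519616  -10.96423475   3.73497593]
```

View pics/scene3.png

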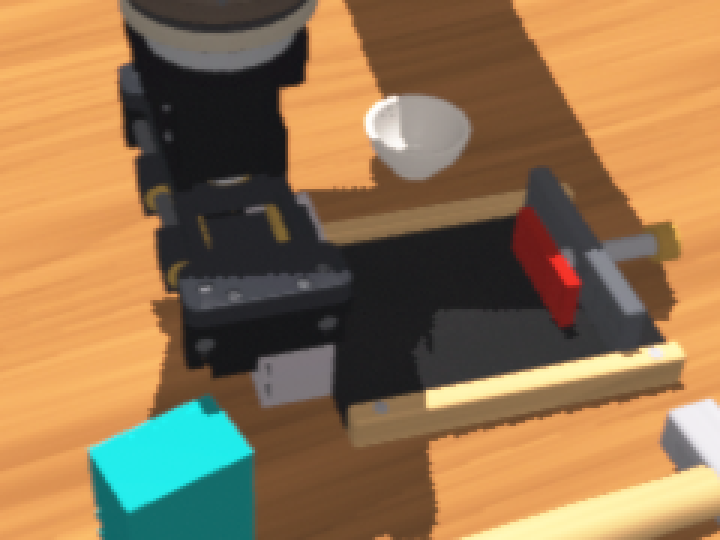

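Request:
step_arm(increments=[{"slide": [-0.003, 0, 0], "roll": 0}, {"slide": [-0.006, 0, 0], "roll": 0}, {"slide": [-0.006, 0, -0.018], "roll": 0}, {"slide": [-0.006, 0, -0.036], "roll": 0}, {"slide": [-0.006, 0, -0.053], "roll": 0}])

```text
t: 8.43
eef_pos: [591.7, -130.9, 72.6]
tcp_rot: [3.14, 0.0, 1.428]
ft_force: [0.1, -0.5, 0.4]
opening: 0.302
grip_force: 0.0
```

Request:
step_arm(increments=[{"slide": [0.002, 0, 0], "roll": 0}, {"slide": [0.004, 0, 0], "roll": 0}, {"slide": [0.006, 0, 0], "roll": 0}, {"slide": [0.008, 0, 0], "roll": 0}, {"slide": [0.01, 0, 0], "roll": 0}])

```text
t: 9.05
eef_pos: [592.8, -121.1, 70.5]
tcp_rot: [-3.142, 0.0, 1.428]
ft_force: [-0.5, -2.5, 2.8]
opening: 0.299
grip_force: 1.4
```

Request:
step_arm(increments=[{"slide": [0.003, 0, 0], "roll": 0}, {"slide": [0.006, 0, 0], "roll": 0}, {"slide": [0.009, 0, 0], "roll": 0}, {"slide": [0.012, 0, 0], "roll": 0}, {"slide": [0.014, 0, 0], "roll": 0}])

```text
t: 9.68
eef_pos: [594.8, -106.9, 70.6]
tcp_rot: [-3.141, -0.0, 1.428]
ft_force: [-0.4, -1.7, 1.9]
opening: 0.299
grip_force: 0.9
```

```bash
python3 - <<'E'
from h import *
d=cam("scene"); cv2.imwrite("pics/scene4.png",d["color"][150:330,190:430,::-1].repeat(3,0).repeat(3,1))
s=state(); print(s["eef_pos"],s["tcp_rot"],bed(s["eef_pos"]),s["ft_force"])
E
```

```text
[ 594.78692478 -106.70528376   70.52838423] [-3.14141417e+00 -2.67692456e-04  1.42798088e+00] [-26.4  -7.4] [ 0.51455735 -0.82207756  0.03883421]
```

View pics/scene4.png

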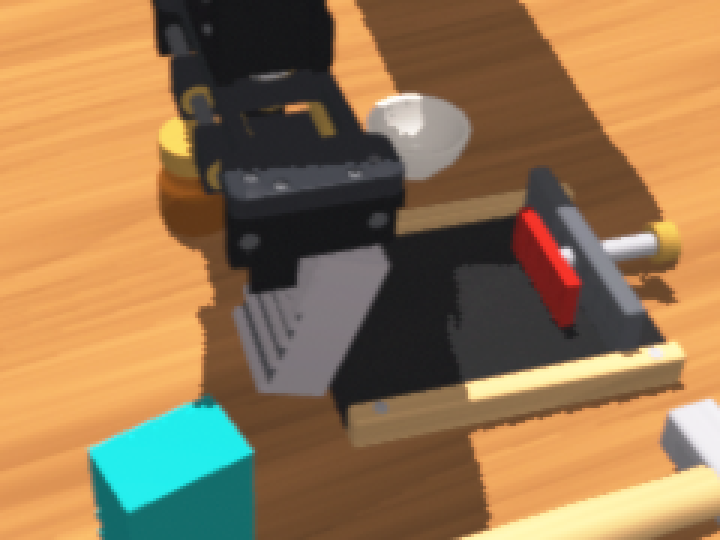

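Request:
step_arm(increments=[{"slide": [0.0015, 0, 0], "roll": 0}, {"slide": [0.003, 0, 0], "roll": 0}, {"slide": [0.0045, 0, 0], "roll": 0}, {"slide": [0.006, 0, 0], "roll": 0}, {"slide": [0.0075, 0, 0], "roll": 0}])

```text
t: 10.35
eef_pos: [595.8, -99.6, 70.5]
tcp_rot: [-3.141, -0.0, 1.428]
ft_force: [-0.1, 0.2, 0.4]
opening: 0.299
grip_force: 0.3
```

Request:
step_arm(increments=[{"slide": [0.0015, 0, 0], "roll": 0}, {"slide": [0.003, 0, 0], "roll": 0}, {"slide": [0.0045, 0, 0], "roll": 0}, {"slide": [0.006, 0, 0], "roll": 0}, {"slide": [0.008, 0, 0], "roll": 0}])

```text
t: 10.98
eef_pos: [597.0, -91.7, 70.6]
tcp_rot: [-3.142, -0.0, 1.428]
ft_force: [1.1, 0.2, 0.1]
opening: 0.3
grip_force: 0.0
```

```bash
python3 - <<'E'
from h import *
d=cam("scene"); cv2.imwrite("pics/scene5.png",d["color"][150:330,190:430,::-1].repeat(3,0).repeat(3,1))
s=state(); print(s["eef_pos"],s["tcp_rot"],bed(s["eef_pos"]),s["ft_force"])
E
```

```text
[597.01431249 -91.56136067  70.61222665] [-3.14158175e+00 -1.12699405e-04  1.42786102e+00] [-11.1  -7.5] [ 0.68507573  0.39321567 -0.59295457]
```

View pics/scene5.png

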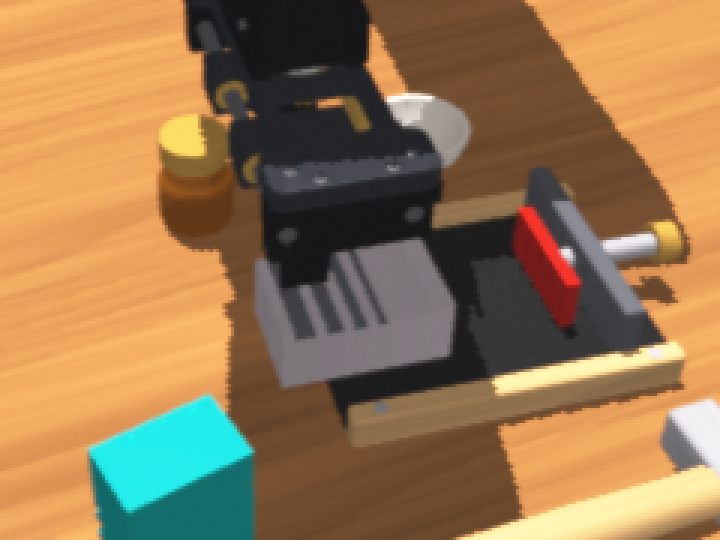

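Request:
step_arm(increments=[{"slide": [-0.012, 0, 0], "roll": 0}, {"slide": [-0.025, 0, 0], "roll": 0}, {"slide": [-0.038, 0, 0], "roll": 0}, {"slide": [-0.048, 0, 0], "roll": 0}, {"slide": [-0.05, 0, 0], "roll": 0}])

```text
t: 11.65
eef_pos: [589.7, -142.3, 70.6]
tcp_rot: [3.142, -0.0, 1.427]
ft_force: [-0.2, -0.6, 0.1]
opening: 0.3
grip_force: 0.0
```

```bash
python3 - <<'E'
from h import *
s=state(); print(s["eef_pos"],bed(s["eef_pos"]),s["ft_force"])
for n in("scene","top","wrist"):
    d=cam(n); P=cloud(d).reshape(-1,3); q=(P[:,:2]-O)
    B=np.stack([q@EX,q@EY],1); m=(P[:,2]>44)&(P[:,2]<53)&(B[:,0]>-45)&(B[:,0]<105)&(abs(B[:,1])<58)
    if m.sum()<20: print(n,m.sum()); continue
    r=cv2.minAreaRect(B[m].astype(np.float32)); print(n,m.sum(),r,np.median(P[m,2]),np.percentile(B[m],[1,99],axis=0).round(1))
E
```

```text
[ 589.70958991 -142.30693844   70.59046232] [-62.4  -7.5] [-0.15471469 -0.5706206   0.09044811]
scene 1498 ((17.781455993652344, -7.214727401733398), (58.29277420043945, 88.96106719970703), 89.83967590332031) 47.51036523686824 [[-26.2 -35.8]
 [ 60.7  20. ]]
top 0
wrist 13312 ((18.672456741333008, -7.30987548828125), (88.2883529663086, 56.341163635253906), 0.33626648783683777) 47.53424469678177 [[-24.1 -34.6]
 [ 62.   20.1]]
```

Request:
step_arm(increments=[{"slide": [0, 0, 0.02], "roll": 0}, {"slide": [0, 0, 0.04], "roll": 0}, {"slide": [0.006, 0, 0.046], "roll": 0}, {"slide": [0.014, 0, 0.046], "roll": 0}, {"slide": [0.02, 0, 0.046], "roll": 0}])

```text
t: 12.42
eef_pos: [593.1, -120.8, 25.3]
tcp_rot: [3.141, 0.0, 1.428]
ft_force: [-1.2, 0.0, -0.3]
opening: 0.301
grip_force: 0.0
```

Request:
step_arm(increments=[{"slide": [0.004, 0, 0], "roll": 0}, {"slide": [0.008, 0, 0], "roll": 0}, {"slide": [0.012, 0, 0], "roll": 0}, {"slide": [0.016, 0, 0], "roll": 0}, {"slide": [0.02, 0, 0], "roll": 0}])

```text
t: 13.05
eef_pos: [596.0, -102.3, 25.2]
tcp_rot: [3.14, 0.001, 1.428]
ft_force: [-0.6, -5.1, 4.4]
opening: 0.301
grip_force: 2.8
```

Request:
step_arm(increments=[{"slide": [0.004, 0, 0], "roll": 0}, {"slide": [0.008, 0, 0], "roll": 0}, {"slide": [0.012, 0, 0], "roll": 0}, {"slide": [0.016, 0, 0], "roll": 0}, {"slide": [0.02, 0, 0], "roll": 0}])

```text
t: 13.68
eef_pos: [598.9, -82.5, 25.2]
tcp_rot: [3.14, 0.001, 1.427]
ft_force: [-0.8, -6.2, 4.1]
opening: 0.298
grip_force: 2.8
```

```bash
cat > m.py <<'E'
from h import *
s=state(); print(s["eef_pos"],bed(s["eef_pos"]),s["ft_force"])
d=cam("scene"); P=cloud(d).reshape(-1,3); q=(P[:,:2]-O); C=d["color"].reshape(-1,3).astype(int)
B=np.stack([q@EX,q@EY],1); m=(P[:,2]>44)&(P[:,2]<53)&(B[:,0]>-45)&(B[:,0]<130)&(abs(B[:,1])<58)&(C.min(1)>60)
r=cv2.minAreaRect(B[m].astype(np.float32)); print(m.sum(),r,np.median(P[m,2]),np.percentile(B[m],[1,99],axis=0).round(1))
r=(C[:,0]>110)&(C[:,1]<60)&(C[:,2]<60)&(B[:,0]>95)&(B[:,0]<145)&(abs(B[:,1])<40)&(P[:,2]>12)&(P[:,2]<50)
print("red",np.percentile(B[r],[1,10,50,99],axis=0).round(1))
cv2.imwrite("pics/scene6.png",d["color"][150:330,190:430,::-1].repeat(3,0).repeat(3,1))
E
python3 m.py
```

```text
[598.85608282 -82.51705948  25.21352356] [-1.9 -8. ] [-0.79820322 -6.23275889  4.11894204]
485 ((69.8094253540039, -25.58233642578125), (108.40370178222656, 59.59037780761719), 38.732208251953125) 47.94759605911662 [[ 26.7 -36.6]
 [ 95.7  19.8]]
red [[122.4 -32.4]
 [123.1 -31.2]
 [124.2 -13.3]
 [141.5  28.2]]
```

Request:
step_arm(increments=[{"slide": [0.004, 0, 0], "roll": 0}, {"slide": [0.008, 0, 0], "roll": 0}, {"slide": [0.012, 0, 0], "roll": 0}, {"slide": [0.016, 0, 0], "roll": 0}, {"slide": [0.02, 0, 0], "roll": 0}])

```text
t: 14.35
eef_pos: [601.7, -62.7, 25.2]
tcp_rot: [3.14, 0.0, 1.428]
ft_force: [-0.1, -5.7, 4.6]
opening: 0.298
grip_force: 3.1
```

Request:
step_arm(increments=[{"slide": [0.001, 0, 0], "roll": 0}, {"slide": [0.002, 0, 0], "roll": 0}, {"slide": [0.003, 0, 0], "roll": 0}])

```text
t: 14.72
eef_pos: [602.1, -59.8, 25.2]
tcp_rot: [3.14, 0.0, 1.428]
ft_force: [-1.6, -6.3, 5.0]
opening: 0.303
grip_force: 3.1
```

```bash
python3 m.py
```

```text
[602.0768369  -59.83837666  25.16177422] [21. -8.] [-1.62131694 -6.33506213  5.00170021]
386 ((89.4180908203125, -25.629749298095703), (105.00228118896484, 50.781429290771484), 35.90674591064453) 47.85491008314705 [[ 52.9 -36.6]
 [119.1  18.6]]
red [[123.3 -32.5]
 [124.4 -31.7]
 [127.1 -14.8]
 [142.1  30.1]]
```

Request:
step_arm(increments=[{"slide": [0.0007, 0, 0], "roll": 0}, {"slide": [0.0014, 0, 0], "roll": 0}, {"slide": [0.002, 0, 0], "roll": 0}])

```text
t: 15.15
eef_pos: [602.4, -57.9, 25.2]
tcp_rot: [3.14, 0.0, 1.428]
ft_force: [-1.5, -6.1, 5.0]
opening: 0.301
grip_force: 3.1
```

Request:
step_arm(increments=[{"slide": [0.0006, 0, 0], "roll": 0}, {"slide": [0.0012, 0, 0], "roll": 0}])

```text
t: 15.4
eef_pos: [602.6, -56.7, 25.2]
tcp_rot: [3.14, 0.0, 1.428]
ft_force: [-1.2, -5.5, 4.6]
opening: 0.301
grip_force: 3.1
```

Request:
step_arm(increments=[{"slide": [0.0005, 0, 0], "roll": 0}, {"slide": [0.001, 0, 0], "roll": 0}])

```text
t: 15.65
eef_pos: [602.7, -55.7, 25.2]
tcp_rot: [3.14, 0.001, 1.428]
ft_force: [-0.7, -6.5, 5.4]
opening: 0.298
grip_force: 3.1
```

Request:
step_arm(increments=[{"slide": [0.0005, 0, 0], "roll": 0}, {"slide": [0.001, 0, 0], "roll": 0}])

```text
t: 15.9
eef_pos: [602.8, -55.1, 25.2]
tcp_rot: [3.14, 0.001, 1.428]
ft_force: [-2.3, -12.1, 5.7]
opening: 0.298
grip_force: 5.8
```

Request:
step_arm(increments=[{"slide": [0.0001, 0, 0], "roll": 0}, {"slide": [0.0001, 0, 0], "roll": 0}, {"slide": [0.0001, 0, 0], "roll": 0}, {"slide": [0.0001, 0, 0], "roll": 0}, {"slide": [0.0001, 0, 0], "roll": 0}])

```text
t: 16.52
eef_pos: [602.8, -55.1, 25.2]
tcp_rot: [3.14, 0.001, 1.428]
ft_force: [-0.9, -9.3, 4.3]
opening: 0.3
grip_force: 4.9
```

Request:
step_arm(increments=[{"slide": [0, 0, 0], "roll": 0}, {"slide": [0, 0, 0], "roll": 0}, {"slide": [0, 0, 0], "roll": 0}, {"slide": [0, 0, 0], "roll": 0}, {"slide": [0, 0, 0], "roll": 0}])

```text
t: 17.15
eef_pos: [602.8, -55.1, 25.2]
tcp_rot: [3.14, 0.001, 1.428]
ft_force: [-0.8, -9.4, 5.3]
opening: 0.3
grip_force: 4.9
```

Request:
step_arm(increments=[{"slide": [0.0001, 0, 0], "roll": 0}, {"slide": [0.0002, 0, 0], "roll": 0}, {"slide": [0.0003, 0, 0], "roll": 0}, {"slide": [0.0003, 0, 0], "roll": 0}, {"slide": [0.0003, 0, 0], "roll": 0}])

```text
t: 17.77
eef_pos: [602.8, -55.1, 25.2]
tcp_rot: [3.14, 0.001, 1.428]
ft_force: [-1.9, -12.4, 5.6]
opening: 0.301
grip_force: 6.0
```

Request:
step_arm(increments=[{"slide": [0, 0, 0], "roll": 0}, {"slide": [0, 0, 0], "roll": 0}, {"slide": [0, 0, 0], "roll": 0}, {"slide": [0, 0, 0], "roll": 0}, {"slide": [0, 0, 0], "roll": 0}])

```text
t: 18.4
eef_pos: [602.8, -55.1, 25.2]
tcp_rot: [3.14, 0.001, 1.428]
ft_force: [-1.4, -12.4, 4.6]
opening: 0.299
grip_force: 6.0
```

Steady 12.5 N for over a second. Back off slowly, then raise.

Request:
step_arm(increments=[{"slide": [-0.001, 0, 0], "roll": 0}, {"slide": [-0.004, 0, 0], "roll": 0}, {"slide": [-0.01, 0, 0], "roll": 0}, {"slide": [-0.025, 0, 0], "roll": 0}, {"slide": [-0.04, 0, 0], "roll": 0}])

```text
t: 19.02
eef_pos: [596.6, -94.4, 24.5]
tcp_rot: [-3.141, -0.0, 1.428]
ft_force: [-0.1, -0.4, 0.8]
opening: 0.304
grip_force: 0.0
```

Request:
step_arm(increments=[{"slide": [-0.03, 0, -0.03], "roll": 0}, {"slide": [-0.06, 0, -0.06], "roll": 0}, {"slide": [-0.08, 0, -0.09], "roll": 0}, {"slide": [-0.08, 0, -0.1], "roll": 0}, {"slide": [-0.08, 0, -0.1], "roll": 0}])

```text
t: 19.65
eef_pos: [585.3, -172.3, 124.5]
tcp_rot: [3.141, -0.0, 1.428]
ft_force: [0.9, -0.3, -1.0]
opening: 0.3
grip_force: 0.0
```

```bash
python3 m.py; python3 - <<'E'
from h import *
d0=dict(np.load("scene0.npz"))
d=cam("scene")
for n,dd in(("before",d0),("now",d)):
    P=cloud(dd).reshape(-1,3); q=(P[:,:2]-O); C=dd["color"].reshape(-1,3).astype(int); B=np.stack([q@EX,q@EY],1)
    r=(C[:,0]>110)&(C[:,1]<60)&(C[:,2]<60)&(B[:,0]>95)&(B[:,0]<145)&(abs(B[:,1])<40)&(P[:,2]>40)&(P[:,2]<50)
    print(n,r.sum(),np.percentile(B[r],[10,50,90],axis=0).round(1))
E
```

```text
[ 585.27546963 -172.27642773  124.54973019] [-92.7  -7.4] [ 0.93873169 -0.28495563 -0.96358506]
1443 ((81.7229995727539, -7.757778167724609), (95.4305191040039, 61.73217010498047), 3.035839080810547) 47.52958729222172 [[ 35.3 -36.2]
 [125.9  19.9]]
red [[127.6 -32.5]
 [128.2 -31.6]
 [130.2 -15.6]
 [141.7  39. ]]
before 151 [[123.6 -26.8]
 [126.3  -1.7]
 [129.8  23.1]]
now 24 [[128.8 -31.4]
 [129.9   2.1]
 [131.1  28.7]]
```

View pics/scene6.png

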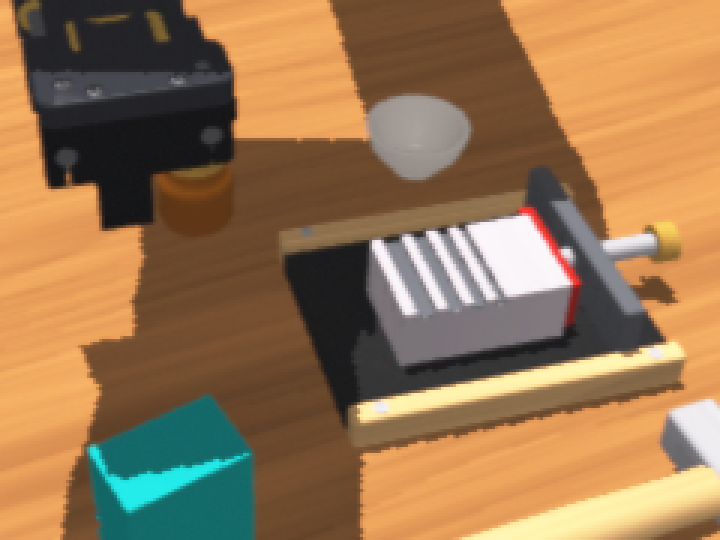

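```bash
python3 -c "
from cell import env; print(env.job_done())"
```

```text
the job is handed in; nothing more can be done
None
```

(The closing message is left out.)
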